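# Check a tamper on the tamp tester

## Robot

A 6-joint arm with a two-finger parallel gripper is mounted at the origin on a cart in front of the work surface, level with it; the furniture and walls round the work are solid. World frame = base frame: x ahead of the robot, y to its left, z up, the work surface at z = 0. Lengths are in m, angles in rad, forces in N, time in s.
With the tool pointing down it reaches from about 0.25 to 0.8 m from the base axis. Payload 3.9 kg.
Tool frame: the origin (TCP) lies midway between the tips of the shut fingers; the grasp point (between the pads) lies env.hold_point_z behind it (env.hold_point_z is the distance from the TCP to the grasp point, in m); z points along the fingers, y is the direction in which the jaws open and shut (so a half turn about z gives the same grasp; the last joint's range is limited). The gripper opens to 85 mm and grips with 20 to 120 N. Pads are 22 mm wide; open, the fingers measure 114 mm over their backs; the gripper's body (76 mm by 85 mm) begins 54 mm behind the grasp point. The pads swing forward as they close: fully open they stand 13 mm farther back than shut.
Start: joints at [-1.321, 0.26, -0.138, 1.173, 0, 1.571], TCP at [0.13, -0.509, 0.231] pointing down, gripper open.
Joint ranges: [-2.78, 2.78], [-0.83, 1.72], [-1.28, 1.37], [-1.9, 2.12], [-1.57, 1.48], [-3.14, 3.14]. Speed limits (rad/s): [2.57, 2.57, 3.14, 3.14, 3.14, 3.14].

## Interface

Orientations are given as a unit quaternion [w, x, y, z].
In Python, from station import status, cams, job, spotter, env gives the robot as it stands.
- The arm moves only by the shell command python3 -m pendant 'ROWS'. ROWS is JSON, a list of rows, each a list of 7 numbers: the turn, a rotation vector about the tool's x, y, z in degrees, then the shift along the tool's x, y, z in mm, then the closure, from 0 (fully open) to 1 (shut). A call has exactly 10 rows; each row shifts and turns the pose as measured when the row begins, along the tool's axes as they then stand; what a row does not reach is not made up. A row lasts 1/8 s, in which the tool goes at most 62.5 mm and 10.7 degrees, less where a joint would pass 70% of its speed; a pose out of reach is approached as far as the arm can. A call with a gripper value outside its range is refused whole. The fingers move at their own pace and stop on an object; the grip force is fixed at half the most. Time passes only in rows, so rows that do not move let the fingers close, or fill a call up. It gives the time, the measured TCP pose, the force and the opening at its end, in the units of the state.
- status.observe(): the state, without advancing time (a new reading comes with each control period).
- cams.get_image(name): name is "scene" or "top"; returns the picture (480x640x3 uint8, red, green, blue); there is no depth.
- cams.camera_model(name): a dict with "K" (3x3 intrinsics, pixels), "k1" (the pictures are not rectified: a ray, as slopes to the right and down, at radius r is drawn at 1 + k1 r^2 times it, then the intrinsics apply), "cam_to_world" (4x4, takes a point from camera to world coordinates). Camera axes: x right, y up, looking along -z (the intrinsics and any distortion apply to the point x, -y, -z); pixel columns grow to the right and rows downward; lengths in m; the calibration is good to about 2 mm. A picture is of the moment at which its call begins. camera_model takes no time and is no camera call.
- job.finish_job(): hands the job in, once; it reports no verdict.
Trained networks look in the newest picture that a camera, given by its name, has taken for a name from the list of things; names that differ only in an ending like _2 or _b are one class to them, and where a whole thing is asked for, a point or a joint stands for the part that bears it (a point fixed in the world has none). Each returns a list of dicts, best first, with "conf" (0 to 1); they miss things now and then, are a little off and sometimes report something else, mostly with a low value. They report only what shows in the picture. A call takes as long as a camera call. They do not tell look-alikes from the thing itself.
- spotter.regions_of(camera, thing): "pixels" (480x640 bool, what is visible of it) and "box" ([left, top, right, bottom] in pixels, round what is visible of it).
- spotter.pinpoint(camera, thing): "location" ([row, column] in pixels: a listed point, or the origin of a listed thing).
The state is a dict: "t": time; "joint_positions": joint angles; "qd": joint speeds; "joint_torque": joint torques, N m; "tcp_pos": TCP position; "ee_rot": TCP orientation; "contact_force": force on the tool from outside, world axes, zero at the start; "ft_torque": the same for the moment, N m; "width": finger opening in m.
Only numpy, scipy, OpenCV 4.12 (cv2) and the standard library are available. Lean on these libraries where they do the work, as an engineer would, in place of code of your own. Each camera call takes 0.05 s, during which the arm holds its last target.

## Task

First slide the grip on the tamp tester along its track until it is in line with the little pointer beside the track. Then pick up the tamper by its handle and press its flat foot gently onto the tester's round sprung plate, centred on the engraved ring and square to the sloping plate, until the plate is level with the rim of the collar round it. Finish while still holding the tamper there with the plate level with the rim, never pushing hard, and leave the pointer where it is; do not disturb the cups, the mug and the filter basket.

Things in the scene. Friction and masses are not known exactly. Their poses are not given: they have to be found in the camera images.
- tester: The tamp tester, a fixed console 150 x 270 mm whose steel deck slopes 15 degrees, low edge toward the robot; it can stand turned. Round plate at its left, slider at its right. Origin on the counter under its middle; z up, x away from the robot, y left along the console. The deck's middle is about 60 mm above the counter.
- plate_top (a point): Centre of the face of the sprung round steel plate (80 mm; engraved 62 mm ring and centre dot); moves with it. z square out of the plate (15 degrees from vertical), x up the slope, y left along the console. It stands in an aluminium collar (96 mm outside, 84 mm inside), rim 12 mm above the deck; at rest the face is 5 mm above the rim.
- plate (a joint): How far the plate is pressed in along its own axis, m: 0 at rest, 0.005 level with the collar's rim, 0.011 at its hard stop. Spring 2 N per mm, so about 10 N in all at the rim, of which the tamper's own weight gives about 4 N.
- fader_top (a point): Centre of the top of the sliding grip: a black block 28 mm (x, up the slope) by 20 mm (y) by 40 mm high on a low aluminium track, 130 x 40 mm, top 14 mm above the deck; the track's middle is 135 mm right of the plate's centre. Axes as plate_top; slides along y with about 1.5 N of friction and stays where it is left.
- fader (a joint): Place of the grip along its track, m: 0 at the right end, 0.08 at the left end; grows toward the plate.
- pointer_tip (a point): Tip of the small dark steel pointer, 10 mm wide, 19 mm long and 12 mm high, that stands on the deck on the low (robot) side of the track and points up the slope at it; it is stiff to move (8 N) and must be left where it is. Same axes as plate_top. The grip is in line with it when both have the same place along y.
- tamper_mid (a point): Centre, half-way up (49 mm above the flat foot), of the tamper that stands upright on the counter at the left: steel foot 58 mm across and 28 mm high, turned dark wooden handle at most 32 mm across from 28 to 98 mm; 0.42 kg, round about its z axis (up through the handle).
- tamper_base (a point): Centre of the underside of the tamper's flat steel foot; z up through the handle.
- cup_esp: Bystander, leave alone: small brown espresso cup, 64 mm wide, 50 mm high; origin at the middle of its underside.
- filter_basket: Bystander, leave alone: round steel filter basket, 69 mm wide, 25 mm high; origin at the middle of its underside.
- dosing_cup: Bystander, leave alone: small steel cup with a handle, 62 mm wide, 50 mm high; origin at the middle of its underside.
- mug_white: Bystander, leave alone: white mug, 78 mm wide, 102 mm high; origin at the middle of its underside.
Things that resemble listed ones, but are neither listed nor needed, are in the scene too. Leave any purple look-alike of the part that bears tamper_mid alone.

How it is judged:
On the way, in this order (a step that is already met when the one before it is completed fails the run):
1. the grip is in line with the pointer (y of fader_top in the frame of pointer_tip between -0.005 and 0.005 m and height (world z) of tamper_base below 0.01 m), for 0.2 s.
2. the tamper is held clear of the counter (height (world z) of tamper_base above 0.025 m and contact force between the fingers and tamper above 2 N), for 0.2 s.
At the end, for the whole second after the job is handed in: Grip within 5 mm of the pointer; tamper still gripped, its foot within 9 mm of the plate's centre and 0.1 rad of square to it; plate pressed in 3 to 7.5 mm (rim level: 5 mm) with 4 to 20 N by the tamper alone, which is still (y of fader_top in the frame of pointer_tip between -0.005 and 0.005 m and value of joint plate between 0.003 and 0.0075 m and contact force between tamper and plate between 4 and 20 N and angle between the z axis of tamper_base and the z axis of plate_top, either way round below 0.1 rad and distance between tamper_base and plate_top below 0.009 m and contact force between the fingers and tamper above 2 N and contact force between the fingers and plate below 1 N and linear speed of tamper below 0.02 m/s); the arm keeps its last pose, push and grip.
It fails at once if the pointer is moved by over 4 mm (distance of pointer_tip from where it was at the start of the episode above 0.004 m).
It fails at once if the tamper is pushed hard on the plate (over 30 N) (contact force between tamper and plate above 30 N).
It fails at once if a cup, the mug or the basket is moved by over 25 mm (distance of any of cup_esp, filter_basket, dosing_cup, mug_white from where it was at the start of the episode above 0.025 m).
It also fails if it takes over 48 s, if anything falls off the work surface, if the arm or the gripper's body presses on something with over 40 N, if the wrist force passes 120 N, or if a joint passes its speed limit or range.

## Working session

There is one attempt and no reset: what is moved stays moved. The work goes in short steps, Python scripts to look and compute and a shell command to move; the robot and the scene stay as the last step left them, time stands still between calls to the robot, and variables do not carry over. Pictures are saved under pics/ and viewed, and the job is handed in when it is done.

```bash
ls; mkdir -p pics
cat > h.py <<'E'
import numpy as np,cv2
from station import status,cams,job,spotter,env
def ray(cam,rc):
    m=cams.camera_model(cam);K=np.array(m["K"]);T=np.array(m["cam_to_world"]);k1=m["k1"]
    p=cv2.undistortPoints(np.array([[[rc[1],rc[0]]]],float),K,np.array([k1,0,0,0.]))[0,0]
    d=T[:3,:3]@np.array([p[0],-p[1],-1]);return T[:3,3],d/np.linalg.norm(d)
def atz(cam,rc,z):
    o,d=ray(cam,rc);return o+d*(z-o[2])/d[2]
def proj(cam,P):
    m=cams.camera_model(cam);K=np.array(m["K"]);T=np.array(m["cam_to_world"]);k1=m["k1"]
    c=T[:3,:3].T@(np.array(P)-T[:3,3]);x=np.array([c[0],-c[1]])/-c[2];x=x*(1+k1*(x@x))
    return (K@[x[0],x[1],1])[:2][::-1]
def tri(r1,r2):
    (o1,d1),(o2,d2)=r1,r2
    A=np.array([d1,-d2]).T;s=np.linalg.lstsq(A,o2-o1,rcond=None)[0]
    p,q=o1+s[0]*d1,o2+s[1]*d2;return (p+q)/2,np.linalg.norm(p-q)
def save(cam,n):
    im=cams.get_image(cam);cv2.imwrite(f"pics/{n}.png",im[:,:,::-1]);return im
E
python3 - <<'E'
from h import *
for c in("scene","top"):
    save(c,c+"0");m=cams.camera_model(c);print(c,np.round(m["K"],1).tolist(),m["k1"],np.round(m["cam_to_world"],3).tolist())
print(env.hold_point_z);s=status.observe();print({k:np.round(v,3) for k,v in s.items()})
for n in ["plate_top","fader_top","pointer_tip","tamper_mid","tamper_base","tester"]:
    r={}
    for c in("scene","top"):
        r[c]=spotter.pinpoint(c,n);print(n,c,[(np.round(x["location"],1).tolist(),round(x["conf"],2)) for x in r[c][:3]])
    if r["scene"] and r["top"]:
        p,e=tri(ray("scene",r["scene"][0]["location"]),ray("top",r["top"][0]["location"]));print("  ",p.round(4),round(e,4))
E
```

```text
pics
scene [[540.9, 0.0, 315.9], [0.0, 540.9, 245.3], [0.0, 0.0, 1.0]] 0.0061200460278542255 [[-0.584, 0.495, -0.643, -0.375], [-0.811, -0.37, 0.452, 0.668], [-0.014, 0.786, 0.618, 0.948], [0.0, 0.0, 0.0, 1.0]]
top [[508.3, 0.0, 321.2], [0.0, 508.3, 239.2], [0.0, 0.0, 1.0]] -0.03204019284578136 [[0.018, 0.998, -0.067, 0.411], [-1.0, 0.017, -0.012, 0.023], [-0.011, 0.068, 0.998, 1.562], [0.0, 0.0, 0.0, 1.0]]
0.0187
{'t': np.float64(0.1), 'joint_positions': array([-1.321,  0.261, -0.139,  1.173,  0.   ,  1.571]), 'qd': array([-0.   , -0.001,  0.003,  0.001,  0.002,  0.001]), 'joint_torque': array([-1.0000e-03, -4.0651e+01,  2.5453e+01,  1.0000e-02, -0.0000e+00,
       -0.0000e+00]), 'tcp_pos': array([ 0.13 , -0.508,  0.231]), 'ee_rot': array([-0.001,  0.992,  0.125, -0.   ]), 'contact_force': array([-0.325, -0.401, -0.76 ]), 'ft_torque': array([-0.023, -0.016,  0.007]), 'width': np.float64(0.085)}
plate_top scene [([238.1, 358.6], 0.95)]
plate_top top [([253.1, 360.8], 0.59)]
   [ 0.4751 -0.0718  0.0879] 0.0078
fader_top scene [([209.0, 407.3], 0.45)]
fader_top top [([258.0, 418.9], 0.59)]
   [ 0.4641 -0.2331  0.1198] 0.0116
pointer_tip scene [([234.2, 400.3], 0.48)]
pointer_tip top [([257.8, 403.1], 0.6)]
   [ 0.4617 -0.204   0.049 ] 0.0021
tamper_mid scene [([284.8, 345.0], 0.88), ([303.1, 301.4], 0.79), ([311.7, 246.0], 0.73)]
tamper_mid top [([254.7, 238.1], 0.67), ([240.9, 272.9], 0.65), ([275.4, 276.8], 0.53)]
   [0.3796 0.1908 0.1692] 0.2181
tamper_base scene [([303.2, 347.8], 0.95), ([299.1, 274.8], 0.79), ([326.8, 246.4], 0.78)]
tamper_base top [([274.6, 280.5], 0.71), ([259.0, 239.5], 0.7), ([283.1, 318.2], 0.7)]
   [0.3693 0.1203 0.0559] 0.1075
tester scene [([250.5, 377.6], 0.91), ([296.9, 273.1], 0.37)]
tester top [([248.9, 381.8], 0.96)]
   [ 0.4885 -0.1466  0.0019] 0.005
```

View pics/scene0.png

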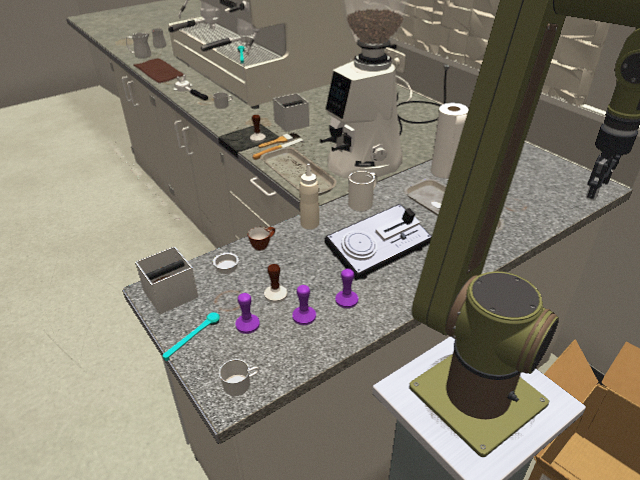

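View pics/top0.png

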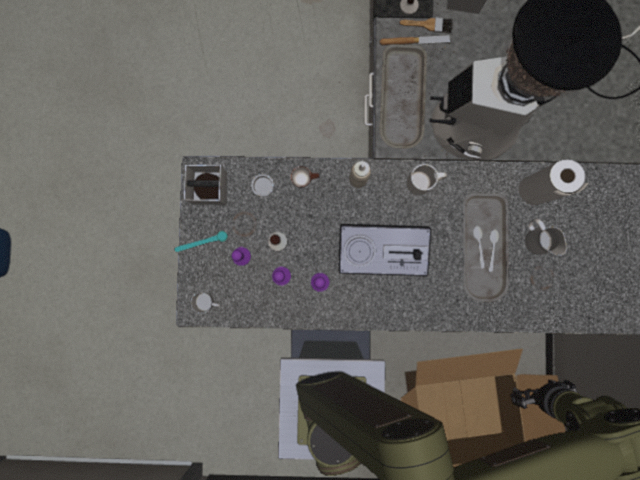

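Run:
```python
import cv2
a=cv2.imread("pics/top0.png")[195:315,220:470];cv2.imwrite("pics/topc0.png",cv2.resize(a,None,fx=3.2,fy=3.2,interpolation=cv2.INTER_CUBIC))
a=cv2.imread("pics/scene0.png")[170:350,220:460];cv2.imwrite("pics/scenec0.png",cv2.resize(a,None,fx=3.3,fy=3.3,interpolation=cv2.INTER_CUBIC))
```

```text
(no output)
```

View pics/topc0.png

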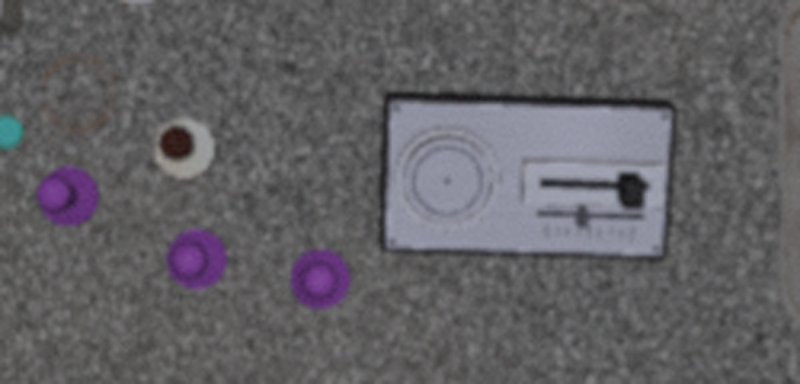

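View pics/scenec0.png

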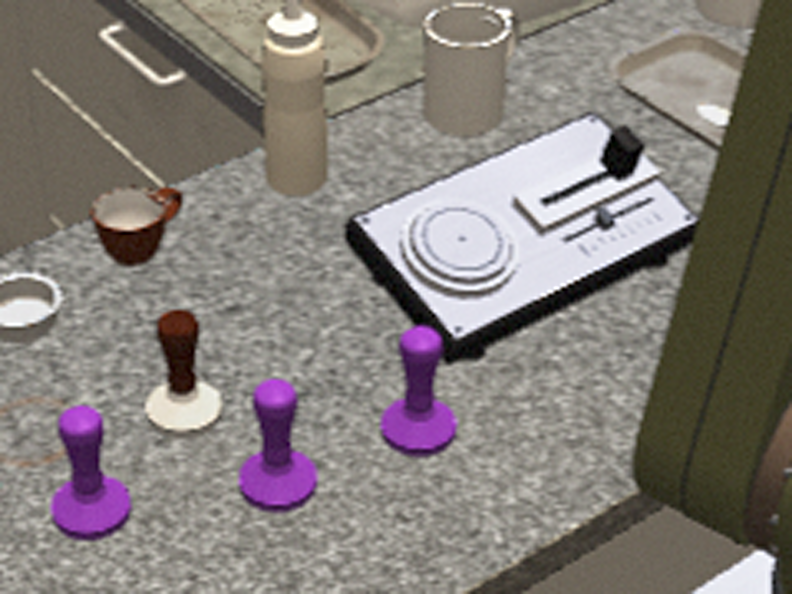

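The scene shows four tampers: the brown one (scene ~(275,282), top (277,240)), and purple ones at scene (247,310), (304,303) and (347,285). The brown dark-wood one with the steel foot fits the description, and the crops confirm it. The grip is right of the pointer, so it has to slide left. Next I measure precisely.

Run:
```python
import cv2
t=cv2.imread("pics/top0.png");s=cv2.imread("pics/scene0.png")
def c(im,r0,c0,h,w,f,n): cv2.imwrite(f"pics/{n}.png",cv2.resize(im[r0:r0+h,c0:c0+w],None,fx=f,fy=f,interpolation=cv2.INTER_CUBIC))
c(t,220,330,60,110,7,"c1"); c(s,195,320,85,120,6.5,"c2")
```

```text
(no output)
```

View pics/c1.png

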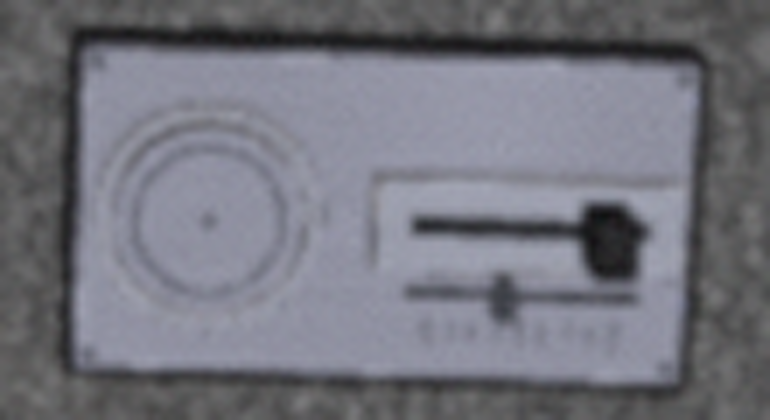

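View pics/c2.png

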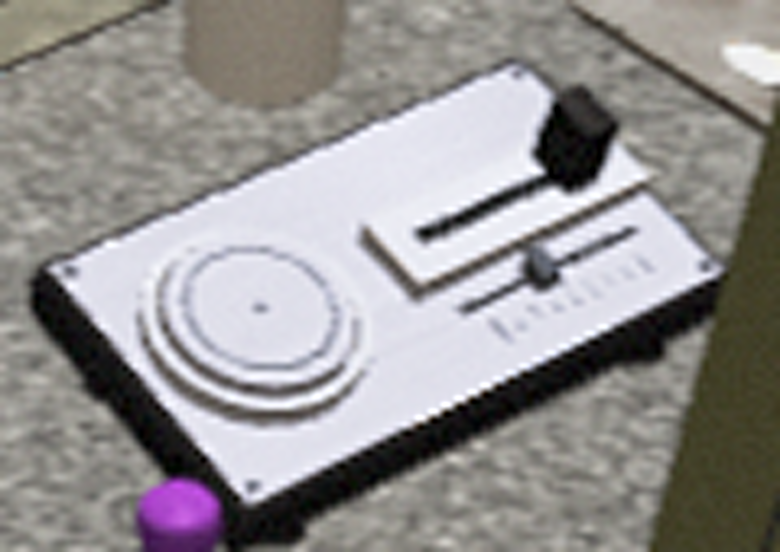

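```bash
cat > fit.py <<'E'
from h import *
from scipy.optimize import least_squares
def c1(x,y): return np.array([(y+.5)/7-.5+220,(x+.5)/7-.5+330])
def c2(x,y): return np.array([(y+.5)/6.5-.5+195,(x+.5)/6.5-.5+320])
a=np.radians(15)
def Rt(yaw):
    cz,sz=np.cos(yaw),np.sin(yaw)
    return np.array([[cz,-sz,0],[sz,cz,0],[0,0,1]])@np.array([[np.cos(a),0,-np.sin(a)],[0,1,0],[np.sin(a),0,np.cos(a)]])
hx=.075
obs=[]
for s,(u,v) in {(1,1):((85,46),(45,268)),(1,-1):((697,60),(520,62)),(-1,-1):((682,384),(722,270)),(-1,1):((75,374),(250,503))}.items():
    obs.append((lambda q,s=s:np.array([s[0]*q[7],s[1]*q[8],0]),c1(*u),c2(*v)))
obs.append((lambda q:np.array([q[4],q[3],.017]),c1(208,220),c2(260,308)))
obs.append((lambda q:np.array([q[5],q[6],.012]),c1(503,278),c2(540,250)))
obs.append((lambda q:np.array([q[4]+0*q[0],q[9],.054]),None,c2(578,113)))
def P(q,l): return np.array([q[0],q[1],.06])+Rt(q[2])@l
def res(q):
    r=[]
    for f,u,v in obs:
        p=P(q,f(q))
        if u is not None: r+=list(proj("top",p)+q[10:12]-u)
        if v is not None: r+=list(proj("scene",p)+q[12:14]-v)
    return np.array(r+[(q[7]-.076)*500,(q[8]-.135)*500]+list(q[10:14]))
q=least_squares(res,[.48,-.14,0,.07,0,-.04,-.07,.075,.135,-.09,0,0,0,0]).x
if __name__=="__main__":
    print(q.round(4));print(res(q).round(2))
    print("plate",P(q,[q[4],q[3],.017]),"pointer y",q[6],"grip y",q[9],"grip top",P(q,[q[4],q[9],.054]),"track y rng",q[3]-.135-.04,q[3]-.135+.04)
E
python3 fit.py
python3 - <<'E'
from h import *
# tamper: mid and base of brown one
for n in("tamper_mid","tamper_base"):
    r={c:[np.array(x["location"]) for x in spotter.pinpoint(c,n)] for c in("scene","top")}
    print(n,{c:[x.round(1).tolist() for x in v] for c,v in r.items()})
    a=min(r["scene"],key=lambda x:abs(x-[283,275]).sum());b=min(r["top"],key=lambda x:abs(x-[240,277]).sum())
    print(a,b,tri(ray("scene",a),ray("top",b)))
    z={"tamper_mid":.049,"tamper_base":0}[n]
    print(atz("scene",a,z),atz("top",b,z))
E
```

```text
[ 4.815e-01 -1.466e-01 -4.800e-03  7.530e-02 -1.000e-04 -2.620e-02
 -5.210e-02  7.090e-02  1.303e-01 -8.490e-02 -4.453e-01 -1.402e-01
  7.725e-01  3.912e-01]
[-0.32 -0.76 -0.33 -0.17 -0.34  0.8  -1.08 -0.4   0.2   0.04  0.12  1.14
 -0.35 -0.62  1.09  0.19  0.14 -0.04  0.04  0.07  1.13  0.72 -0.4  -1.12
 -0.21 -0.1  -2.57 -2.36 -0.45 -0.14  0.77  0.39]
plate [ 0.47741441 -0.07134172  0.07640198] pointer y -0.05209492820794377 grip y -0.08494707417260632 grip top [ 0.46706228 -0.23151857  0.11214124] track y rng -0.09972196501416661 -0.0197219650141666
tamper_mid {'scene': [[284.8, 345.0], [303.1, 301.4], [311.7, 246.0], [282.3, 274.4]], 'top': [[254.7, 238.1], [240.9, 272.9], [275.4, 276.8], [283.2, 318.3]]}
[282.3 274.4] [240.9 272.9] (array([0.50364442, 0.18216564, 0.04942162]), np.float64(0.00786742660919544))
[0.50131505 0.17902256 0.049     ] [0.50596999 0.18543979 0.049     ]
tamper_base {'scene': [[303.2, 347.8], [299.1, 274.8], [326.8, 246.4], [316.7, 299.0], [285.8, 274.2]], 'top': [[274.6, 280.5], [259.0, 239.5], [283.1, 318.2], [236.3, 279.1]]}
[285.8 274.2] [236.3 279.1] (array([0.52195324, 0.16970434, 0.01708346]), np.float64(0.0013885625443804275))
[ 5.37918282e-01  1.60036182e-01 -1.11022302e-16] [0.52358364 0.17190736 0.        ]
```

Run:
```python
import cv2
t=cv2.imread("pics/top0.png");s=cv2.imread("pics/scene0.png")
a=cv2.resize(t[222:257,258:298],None,fx=10,fy=10,interpolation=cv2.INTER_CUBIC);b=cv2.resize(s[258:308,255:295],None,fx=10,fy=10,interpolation=cv2.INTER_CUBIC)
import numpy as np
o=np.zeros((500,800,3),np.uint8);o[:350,:400]=a;o[:,400:]=b;cv2.imwrite("pics/tam.png",o)
```

```text
(no output)
```

View pics/tam.png

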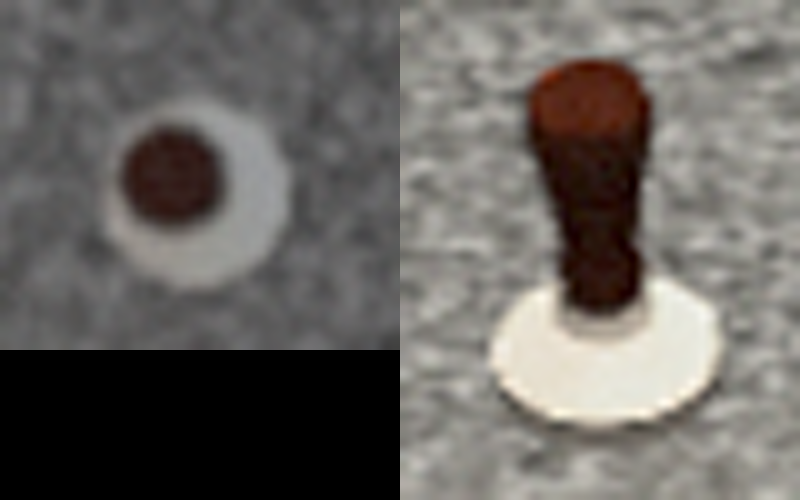

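Run:
```python
from h import *
print(atz("top",[238.9,274.75],.092),atz("top",[240.7,277.3],.015),atz("scene",[267.1,273.5],.097),atz("scene",[292.8,275],.008))
from fit import q,P
print("top-cam offset at deck mm:")
for z in (.06,):
    p=P(q,[0,0,0]);
    for c,o in(("top",q[10:12]),("scene",q[12:14])):
        print(c,atz(c,proj(c,p)+o,p[2])-p)
for n in("cup_esp","filter_basket","dosing_cup","mug_white"):
    r=spotter.pinpoint("top",n)
    if r: print(n,[(atz("top",x["location"],0).round(3)[:2],round(x["conf"],2)) for x in r[:2]])
for n in("fader_top","pointer_tip"):
    for c in("top","scene"):
        r=spotter.regions_of(c,n)
        print(n,c,[(np.array(x["box"]).round(1).tolist(),round(x["conf"],2)) for x in r[:2]])
```

```text
[0.50919554 0.1755778  0.092     ] [0.50894161 0.17565604 0.015     ] [0.50234603 0.17747801 0.097     ] [0.50681168 0.17671629 0.008     ]
top-cam offset at deck mm:
top [1.30963237e-03 4.27255302e-04 5.55111512e-17]
scene [-3.25538906e-03  1.43607801e-03 -1.66533454e-16]
cup_esp [(array([0.696, 0.103]), 0.66), (array([0.506, 0.167]), 0.49)]
filter_basket [(array([0.686, 0.225]), 0.58)]
dosing_cup [(array([0.307, 0.381]), 0.58), (array([0.685, 0.233]), 0.54)]
mug_white [(array([0.512, 0.184]), 0.72), (array([ 0.7  , -0.277]), 0.68)]
fader_top top [([414.7, 247.6, 420.7, 260.9], 0.45)]
fader_top scene [([401.7, 207.0, 414.9, 227.5], 0.49)]
pointer_tip top []
pointer_tip scene []
```

```bash
python3 -m pendant '[[0,0,7.4,0,0,0,0],[0,0,7.3,0,0,0,0],[0,0,0,42,-35,0,0],[0,0,0,42,-35,0,0],[0,0,0,42,-35,0,0],[0,0,0,42,-35,0,0],[0,0,0,42,-35,0,0],[0,0,0,42,-35,0,0],[0,0,0,42,-35,0,0],[0,0,0,0,0,0,0]]'
```

```text
t: 2.55
tcp_pos: [0.438, -0.2643, 0.2317]
ee_rot: [0.002, 1.0, -0.01, 0.002]
contact_force: [-0.4, 0.2, 0.2]
width: 0.0858
```

```bash
python3 -m pendant '[[0,0,-0.9,15,-17,20,0],[0,0,0,14,-16,20,0],[0,0,0,0,0,20,0],[0,0,0,0,0,0,0],[0,0,0,0,0,0,0],[0,0,0,0,0,0,0],[0,0,0,0,0,0,0],[0,0,0,0,0,0,0],[0,0,0,0,0,0,0],[0,0,0,0,0,0,0]]'
python3 - <<'E'
from h import *
s=save("scene","s1");t=save("top","t1")
a=cv2.resize(s[180:260,340:440][:,:,::-1],None,fx=4,fy=4,interpolation=cv2.INTER_CUBIC);b=cv2.resize(t[210:290,340:440][:,:,::-1],None,fx=4,fy=4,interpolation=cv2.INTER_CUBIC)
cv2.imwrite("pics/v1.png",np.hstack([a,b]))
E
```

```text
t: 3.8
tcp_pos: [0.4674, -0.2353, 0.1739]
ee_rot: [0.005, 1.0, -0.004, 0.004]
contact_force: [-0.7, -0.9, -0.5]
width: 0.0852
```

View pics/v1.png

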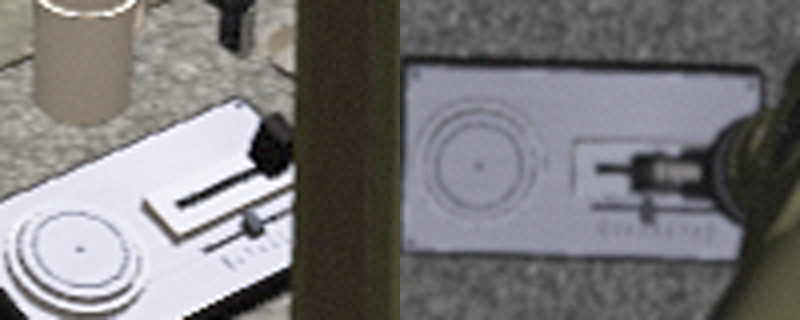

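```bash
python3 -m pendant '[[0,0,0,0,-4,22,0],[0,0,0,0,0,22,0],[0,0,0,0,0,22,0],[0,0,0,0,0,20,0],[0,0,0,0,0,0,1],[0,0,0,0,0,0,1],[0,0,0,0,0,0,1],[0,0,0,0,0,0,1],[0,0,0,0,0,0,1],[0,0,0,0,0,0,1]]'
python3 - <<'E'
from h import *
s=save("scene","s1");t=save("top","t1")
a=cv2.resize(s[180:260,340:440][:,:,::-1],None,fx=4,fy=4,interpolation=cv2.INTER_CUBIC);b=cv2.resize(t[210:290,340:440][:,:,::-1],None,fx=4,fy=4,interpolation=cv2.INTER_CUBIC)
cv2.imwrite("pics/v2.png",np.hstack([a,b]))
E
```

```text
t: 5.15
tcp_pos: [0.4702, -0.233, 0.0882]
ee_rot: [0.006, 1.0, -0.004, 0.006]
contact_force: [-0.1, -1.5, -1.9]
width: 0.0189
```

View pics/v2.png

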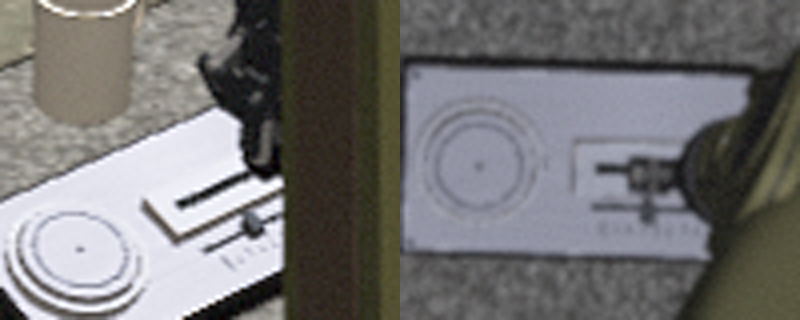

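```bash
python3 -m pendant '[[0,0,0,0,-7,0,1],[0,0,0,0,-7,0,1],[0,0,0,0,-7,0,1],[0,0,0,0,-6,0,1],[0,0,0,0,-6,0,1],[0,0,0,0,-3,0,1],[0,0,0,0,0,0,1],[0,0,0,0,0,0,1],[0,0,0,0,0,0,1],[0,0,0,0,0,0,1]]'
python3 - <<'E'
from h import *
s=save("scene","s1");t=save("top","t1")
a=cv2.resize(s[180:260,340:440][:,:,::-1],None,fx=4,fy=4,interpolation=cv2.INTER_CUBIC);b=cv2.resize(t[210:290,340:440][:,:,::-1],None,fx=4,fy=4,interpolation=cv2.INTER_CUBIC)
cv2.imwrite("pics/v3.png",np.hstack([a,b]))
E
```

```text
t: 6.5
tcp_pos: [0.4707, -0.1944, 0.0882]
ee_rot: [0.006, 1.0, -0.004, 0.006]
contact_force: [-0.3, -1.2, -0.6]
width: 0.0189
```

View pics/v3.png

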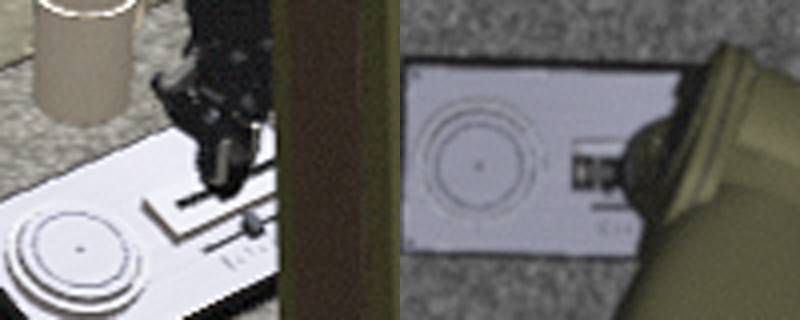

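```bash
python3 -m pendant '[[0,0,0,0,3,0,1],[0,0,0,0,2,0,1],[0,0,0,0,0,0,1],[0,0,0,0,0,0,1],[0,0,0,0,0,0,1],[0,0,0,0,0,0,1],[0,0,0,0,0,0,0.5],[0,0,0,0,0,0,0],[0,0,0,0,0,0,0],[0,0,0,0,0,0,0]]'
```

```text
t: 7.85
tcp_pos: [0.4712, -0.1996, 0.0886]
ee_rot: [0.006, 1.0, -0.003, 0.007]
contact_force: [-0.5, -0.0, -0.1]
width: 0.085
```

```bash
python3 -m pendant '[[0,0,0,0,0,-20,0],[0,0,0,0,0,-30,0],[0,0,0,0,0,-40,0],[0,0,0,0,-50,-20,0],[0,0,0,0,-50,0,0],[0,0,0,0,-50,0,0],[0,0,0,0,-50,0,0],[0,0,0,5,-50,0,0],[0,0,0,5,-50,0,0],[0,0,0,5,-50,0,0]]'
python3 - <<'E'
from h import *
s=save("scene","s4");t=save("top","t4")
cv2.imwrite("pics/c5.png",cv2.resize(t[220:280,330:440][:,:,::-1],None,fx=7,fy=7,interpolation=cv2.INTER_CUBIC))
cv2.imwrite("pics/c6.png",cv2.resize(s[195:280,320:440][:,:,::-1],None,fx=6.5,fy=6.5,interpolation=cv2.INTER_CUBIC))
E
```

```text
t: 9.1
tcp_pos: [0.4875, 0.0736, 0.2037]
ee_rot: [-0.031, 0.998, 0.056, 0.007]
contact_force: [0.4, -0.5, 0.3]
width: 0.0857
```

View pics/c5.png

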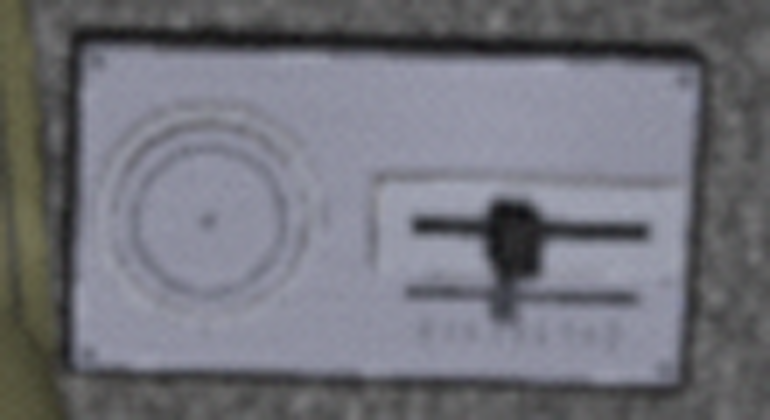

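View pics/c6.png

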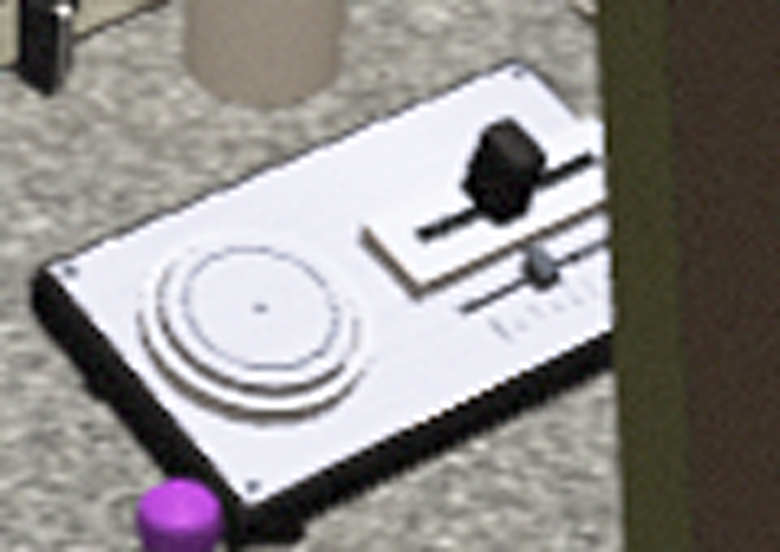

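Run:
```python
from fit import *
import itertools
def ext(cam,cy,hx,hy,z0,z1,cx,oo,f):
    pts=[]
    for sx,sy,z in itertools.product((-1,1),(-1,1),(z0,z1)):
        r=proj(cam,P(q,[cx+sx*hx,cy+sy*hy,z]))+oo;pts.append(r)
    pts=np.array(pts)
    r0,c0=(220,330) if cam=="top" else (195,320)
    x=(pts[:,1]+.5-c0)*f-.5;y=(pts[:,0]+.5-r0)*f-.5
    return [round(v) for v in(x.min(),x.max(),y.min(),y.max())]
for cy in(-.046,-.049,-.052,-.055,-.058):
    print(cy,"grip top",ext("top",cy,.014,.010,.014,.054,0,q[10:12],7),"scene",ext("scene",cy,.014,.010,.014,.054,0,q[12:14],6.5),
      "ptr top",ext("top",cy,.0095,.005,0,.012,-.0355,q[10:12],7),"scene",ext("scene",cy,.0095,.005,0,.012,-.0355,q[12:14],6.5))
for g in (cv2.imread("pics/c5.png",0),):
    print(g[245,470:560:4],g[302,470:540:4])
g=cv2.imread("pics/c6.png",0);print(g[165,450:560:4]);print(g[268,510:575:4])
```

```text
-0.046 grip top [472, 537, 192, 281] scene [445, 547, 113, 238] ptr top [476, 505, 278, 329] scene [505, 560, 248, 306]
-0.049 grip top [479, 544, 193, 281] scene [450, 553, 111, 236] ptr top [483, 513, 278, 329] scene [511, 565, 245, 303]
-0.052 grip top [486, 552, 193, 282] scene [455, 558, 108, 233] ptr top [490, 520, 279, 330] scene [516, 570, 243, 301]
-0.055 grip top [493, 559, 193, 282] scene [461, 563, 106, 231] ptr top [497, 527, 279, 330] scene [521, 576, 240, 298]
-0.058 grip top [500, 567, 193, 282] scene [466, 569, 103, 228] ptr top [504, 534, 279, 330] scene [527, 581, 238, 295]
[153 148 137 113  83  53  31  25  30  42  45  42  43  42  37  36  41  59
  85 111 133 141 146] [130 131 131 123 110  92  76  70  64  62  70  83  94 104 111 113 110 109]
[242 248 246 232 158  63  13   9  17  19  15  16  21  26  29  30  37  43
  44  42  35  24  24  51 158 244 242 182]
[246 239 192 129  64  39  62  93 111 118 115 102 140 196 225 237 232]
```

```bash
cat > go.py <<'E'
from h import *
from scipy.spatial.transform import Rotation as R
def delta(p,yaw=0.,tilt=0.):
    s=status.observe();w,x,y,z=s["ee_rot"];A=R.from_quat([x,y,z,w])
    # target: tool z = leaning +x by tilt deg, tool x ~ world x rotated by yaw
    B=R.from_euler("z",yaw,degrees=True)*R.from_matrix(np.diag([1.,-1,-1]))*R.from_euler("y",tilt,degrees=True)
    rv=np.degrees((A.inv()*B).as_rotvec())
    d=np.array(p)-s["tcp_pos"]
    print("pos",s["tcp_pos"].round(4),"rotvec",rv.round(2),"shift now-frame",(A.inv().apply(d)*1e3).round(1),"target-frame",(B.inv().apply(d)*1e3).round(1),"F",s["contact_force"].round(1),"w",round(s["width"],4), "t",s["t"])
    return B
E
python3 -c "
from go import *
delta([.508,.176,.16])"
```

```text
pos [0.4882 0.0741 0.2038] rotvec [-3.51 -0.84  6.48] shift now-frame [ 30.4 -96.2  50.3] target-frame [  19.8 -101.9   43.8] F [ 1.1 -0.5 -1. ] w 0.0855 t 9.2
```

```bash
python3 -m pendant '[[-3.5,-0.8,6.5,0,0,0,0],[0,0,0,7,-35,10,0],[0,0,0,7,-35,15,0],[0,0,0,6,-32,19,0],[0,0,0,0,0,0,0],[0,0,0,0,0,0,0],[0,0,0,0,0,0,0],[0,0,0,0,0,0,0],[0,0,0,0,0,0,0],[0,0,0,0,0,0,0]]'; python3 -c "
from go import *
delta([.508,.176,.045])
s=save('scene','s7');t=save('top','t7')
a=cv2.resize(s[200:320,220:320][:,:,::-1],None,fx=4,fy=4,interpolation=cv2.INTER_CUBIC);b=cv2.resize(t[190:310,220:320][:,:,::-1],None,fx=4,fy=4,interpolation=cv2.INTER_CUBIC)
cv2.imwrite('pics/v7.png',np.hstack([a,b]))"
```

```text
t: 10.45
tcp_pos: [0.5073, 0.0904, 0.1631]
ee_rot: [-0.038, 0.997, 0.065, -0.003]
contact_force: [0.8, -0.2, 0.3]
width: 0.0854
pos [0.5073 0.0904 0.1631] rotvec [-4.38  0.31  7.43] shift now-frame [ 11.8 -75.5 124.3] target-frame [  0.7 -85.6 118.1] F [ 0.8 -0.2  0.3] w 0.0854 t 10.45
```

View pics/v7.png

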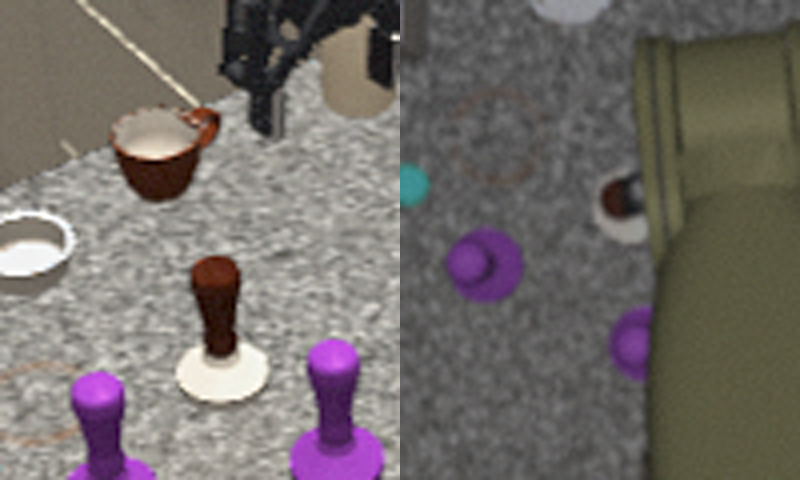

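```bash
python3 -c "
from h import *
print(status.observe()['joint_positions'].round(3))
m=cams.camera_model('scene')
import station;print([x for x in dir(env) if x[0]!='_'])"
```

```text
[ 0.129  0.283 -0.293  0.995  0.076  3.141]
['MotionError', 'hold_point_z']
```

```bash
python3 -c "
from go import *
delta([.508,.176,.15],yaw=22)"
```

```text
pos [0.5073 0.0904 0.1631] rotvec [ -4.36  -0.53 -14.56] shift now-frame [ 11.7 -83.6  19.5] target-frame [ 32.7 -79.1  13.1] F [ 0.2  0.3 -0.8] w 0.0853 t 10.55
```

```bash
python3 -m pendant '[[-2.2,-0.2,-7.3,0,0,0,0],[-2.2,-0.3,-7.3,0,0,0,0],[0,0,0,0,0,0,0],[0,0,0,11,-27,4,0],[0,0,0,11,-27,4,0],[0,0,0,11,-26,4,0],[0,0,0,0,0,0,0],[0,0,0,0,0,0,0],[0,0,0,0,0,0,0],[0,0,0,0,0,0,0]]'; python3 -c "
from go import *
delta([.508,.176,.045],yaw=22)
s=save('scene','s8');t=save('top','t8')
a=cv2.resize(s[200:320,220:320][:,:,::-1],None,fx=4,fy=4,interpolation=cv2.INTER_CUBIC);b=cv2.resize(t[190:310,220:320][:,:,::-1],None,fx=4,fy=4,interpolation=cv2.INTER_CUBIC)
cv2.imwrite('pics/v8.png',np.hstack([a,b]))"
```

```text
t: 11.8
tcp_pos: [0.5084, 0.1756, 0.151]
ee_rot: [0.001, 0.983, 0.186, 0.0]
contact_force: [-1.0, -0.1, -0.2]
width: 0.0855
pos [0.5084 0.1756 0.151 ] rotvec [ 0.09 -0.03 -0.53] shift now-frame [ -0.3  -0.7 106. ] target-frame [ -0.2  -0.5 106. ] F [-1.  -0.1 -0.2] w 0.0855 t 11.8
```

View pics/v8.png

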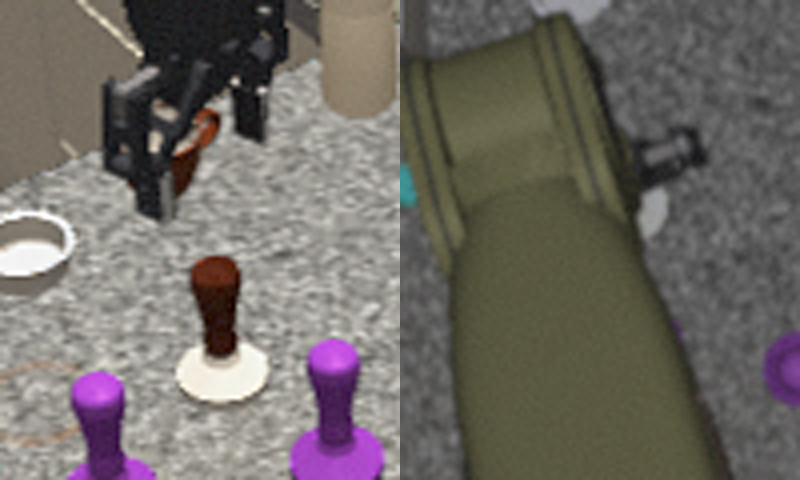

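```bash
python3 -m pendant '[[0,0,0,0,0,25,0],[0,0,0,0,0,25,0],[0,0,0,0,0,25,0],[0,0,0,0,0,18,0],[0,0,0,0,0,8,0],[0,0,0,0,0,2,0],[0,0,0,0,0,0,0],[0,0,0,0,0,0,0],[0,0,0,0,0,0,0],[0,0,0,0,0,0,0]]'; python3 -c "
from go import *
delta([.508,.176,.046],yaw=22)
s=save('scene','s9')
cv2.imwrite('pics/v9.png',cv2.resize(s[200:320,220:320][:,:,::-1],None,fx=5,fy=5,interpolation=cv2.INTER_CUBIC))"
```

```text
t: 13.15
tcp_pos: [0.5124, 0.1753, 0.0491]
ee_rot: [0.0, 0.983, 0.185, 0.005]
contact_force: [0.5, -0.1, -0.6]
width: 0.0852
pos [0.5124 0.1753 0.0491] rotvec [ 0.11 -0.52 -0.69] shift now-frame [-3.9 -2.3  3.1] target-frame [-3.9 -2.3  3.1] F [ 0.5 -0.1 -0.6] w 0.0852 t 13.15
```

View pics/v9.png

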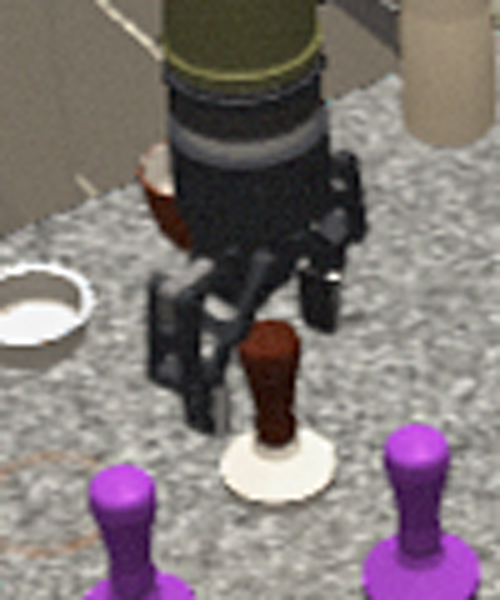

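```bash
python3 -c "
from h import *
def c(P): r=proj('scene',P); return ((r[1]-220)*5).round(),((r[0]-200)*5).round()
for z in(.05,.062): print(z,c([.5124,.1753,z]),c([.508,.176,z]))
y=np.array([np.sin(np.radians(21.3)),-np.cos(np.radians(21.3)),0])
for s in(1,-1): print(c(np.array([.5124,.1753,.062])+s*.0425*y))
print('top',c([.508,.176,.097]),'foot',c([.508,.176,.005]))
"
```

```text
0.05 (np.float64(266.0), np.float64(395.0)) (np.float64(270.0), np.float64(400.0))
0.062 (np.float64(265.0), np.float64(377.0)) (np.float64(268.0), np.float64(382.0))
(np.float64(315.0), np.float64(330.0))
(np.float64(213.0), np.float64(426.0))
top (np.float64(264.0), np.float64(328.0)) foot (np.float64(275.0), np.float64(466.0))
```

```bash
python3 -m pendant '[[0,0,0,-4,-2,3,0],[0,0,0,0,0,0,0],[0,0,0,0,0,0,0.5],[0,0,0,0,0,0,1],[0,0,0,0,0,0,1],[0,0,0,0,0,0,1],[0,0,0,0,0,0,1],[0,0,0,0,0,0,1],[0,0,0,0,0,0,1],[0,0,0,0,0,0,1]]'; python3 -c "
from go import *
delta([.508,.176,.046],yaw=22)
s=save('scene','s10')
cv2.imwrite('pics/v10.png',cv2.resize(s[200:320,220:320][:,:,::-1],None,fx=5,fy=5,interpolation=cv2.INTER_CUBIC))"
```

```text
t: 14.45
tcp_pos: [0.5076, 0.1756, 0.046]
ee_rot: [0.0, 0.983, 0.185, 0.005]
contact_force: [-0.0, -0.3, 1.0]
width: 0.0294
pos [0.5076 0.1756 0.046 ] rotvec [ 0.12 -0.51 -0.7 ] shift now-frame [ 0.5 -0.2  0. ] target-frame [ 0.5 -0.2  0. ] F [-0.  -0.3  1. ] w 0.0294 t 14.45
```

View pics/v10.png

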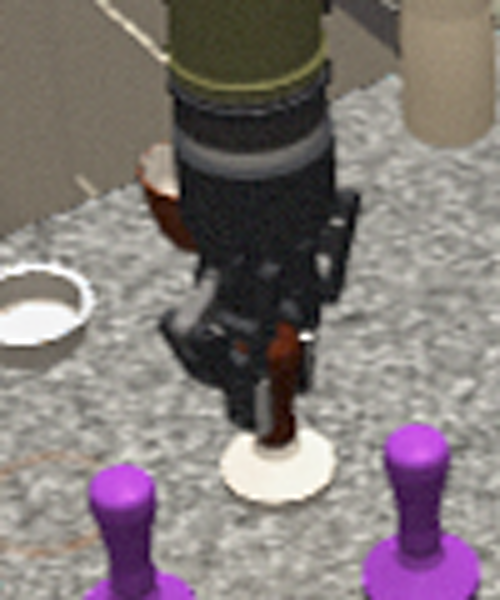

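```bash
python3 -m pendant '[[0,0,0,0,0,-8,1],[0,0,0,0,0,-16,1],[0,0,0,0,0,-25,1],[0,0,0,0,0,-30,1],[0,0,0,0,0,-30,1],[0,0,0,0,0,-20,1],[0,0,0,0,0,-8,1],[0,0,0,0,0,0,1],[0,0,0,0,0,0,1],[0,0,0,0,0,0,1]]'; python3 -c "
from go import *
delta([.455,-.0713,.19],yaw=0,tilt=0)
delta([.455,-.0713,.1595],yaw=-0.3,tilt=15)
s=save('scene','s11')
cv2.imwrite('pics/v11.png',cv2.resize(s[160:320,220:380][:,:,::-1],None,fx=3.5,fy=3.5,interpolation=cv2.INTER_CUBIC))"
```

```text
t: 15.75
tcp_pos: [0.5004, 0.1737, 0.182]
ee_rot: [0.001, 0.983, 0.185, -0.003]
contact_force: [-0.3, 0.2, -2.9]
width: 0.0294
pos [0.5004 0.1737 0.182 ] rotvec [ 0.14  0.38 21.32] shift now-frame [-131.4  211.7   -6.8] target-frame [-45.4 245.   -8. ] F [-0.3  0.2 -2.9] w 0.0294 t 15.75
pos [0.5004 0.1737 0.182 ] rotvec [-2.69 15.2  21.52] shift now-frame [-131.2  211.7   23.7] target-frame [-48.4 245.2  10.3] F [-0.3  0.2 -2.9] w 0.0294 t 15.75
```

View pics/v11.png

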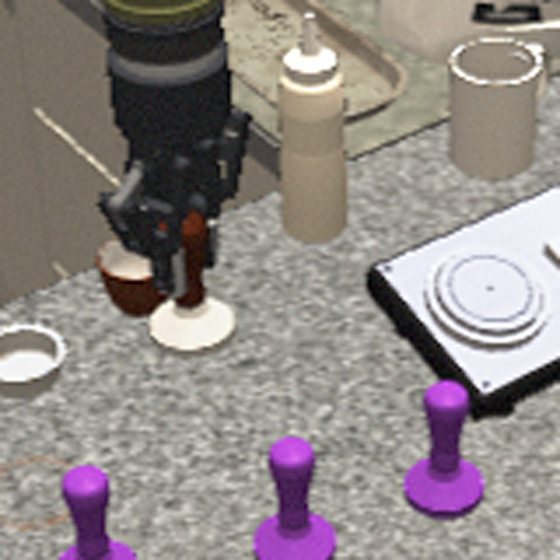

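```bash
python3 -m pendant '[[0,0,0,-10,16,-1,1],[0,0,0,-16,26,-2,1],[0,0,0,-20,32,-1,1],[0,0,0,-20,32,-1,1],[0,0,0,-20,32,-1,1],[0,0,0,-18,28,0,1],[0,0,0,-14,22,0,1],[0,0,0,-8,14,0,1],[0,0,0,0,0,0,1],[0,0,0,0,0,0,1]]'; python3 -c "
from go import *
delta([.455,-.0713,.1595],yaw=-0.3,tilt=15)"
```

```text
t: 17.05
tcp_pos: [0.4485, -0.0745, 0.1876]
ee_rot: [0.003, 0.983, 0.183, -0.007]
contact_force: [0.3, 0.3, -3.4]
width: 0.0294
pos [ 0.4485 -0.0745  0.1876] rotvec [-2.44 15.64 21.31] shift now-frame [ 7.6 -0.7 28. ] target-frame [-1.  -3.2 28.8] F [ 0.3  0.3 -3.4] w 0.0294 t 17.05
```

```bash
python3 -m pendant '[[-0.4,2.6,3.5,0,0,0,1],[-0.4,2.6,3.5,0,0,0,1],[-0.4,2.6,3.5,0,0,0,1],[-0.4,2.6,3.6,0,0,0,1],[-0.4,2.6,3.6,0,0,0,1],[-0.4,2.6,3.6,0,0,0,1],[0,0,0,0,0,0,1],[0,0,0,0,-3,15,1],[0,0,0,0,0,0,1],[0,0,0,0,0,0,1]]'; python3 -c "
from go import *
delta([.455,-.0713,.1595],yaw=-0.3,tilt=15)
s=save('scene','s12');t=save('top','t12')
a=cv2.resize(s[180:280,310:410][:,:,::-1],None,fx=4,fy=4,interpolation=cv2.INTER_CUBIC);b=cv2.resize(t[210:310,310:410][:,:,::-1],None,fx=4,fy=4,interpolation=cv2.INTER_CUBIC)
cv2.imwrite('pics/v12.png',np.hstack([a,b]))"
```

```text
t: 18.3
tcp_pos: [0.4499, -0.066, 0.1717]
ee_rot: [-0.002, 0.992, -0.002, 0.13]
contact_force: [0.8, -0.9, -3.7]
width: 0.0297
pos [ 0.4499 -0.066   0.1717] rotvec [-0.23  0.06  0.03] shift now-frame [ 1.8  5.3 13.1] target-frame [ 1.8  5.2 13.1] F [ 0.8 -0.9 -3.7] w 0.0297 t 18.3
```

View pics/v12.png

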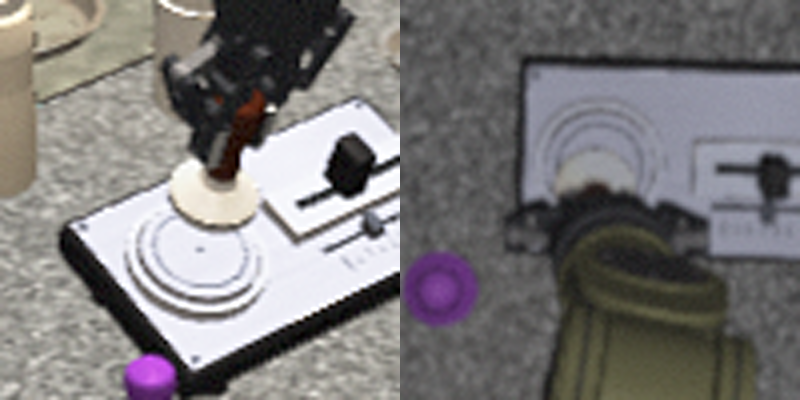

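```bash
python3 -m pendant '[[0,0,0,1,2,8,1],[0,0,0,1,2,8,1],[0,0,0,0,1,8,1],[0,0,0,0,0,8,1],[0,0,0,0,0,5,1],[0,0,0,0,0,0,1],[0,0,0,0,0,0,1],[0,0,0,0,0,0,1],[0,0,0,0,0,0,1],[0,0,0,0,0,0,1]]'; python3 -c "
from go import *
n=np.array([-np.sin(np.radians(15)),0,np.cos(np.radians(15))])
delta(np.array([.4774,-.0713,.0764])+n*.046,yaw=-0.3,tilt=15)
s=save('scene','s13');t=save('top','t13')
a=cv2.resize(s[190:270,320:400][:,:,::-1],None,fx=5,fy=5,interpolation=cv2.INTER_CUBIC);b=cv2.resize(t[210:290,330:410][:,:,::-1],None,fx=5,fy=5,interpolation=cv2.INTER_CUBIC)
cv2.imwrite('pics/v13.png',np.hstack([a,b]))"
```

```text
t: 19.65
tcp_pos: [0.4626, -0.0718, 0.1346]
ee_rot: [-0.001, 0.991, -0.002, 0.131]
contact_force: [0.2, 0.4, -4.1]
width: 0.0294
pos [ 0.4626 -0.0718  0.1346] rotvec [-0.21 -0.   -0.  ] shift now-frame [-0.8 -0.4 14.1] target-frame [-0.8 -0.5 14.1] F [ 0.2  0.4 -4.1] w 0.0294 t 19.65
```

View pics/v13.png

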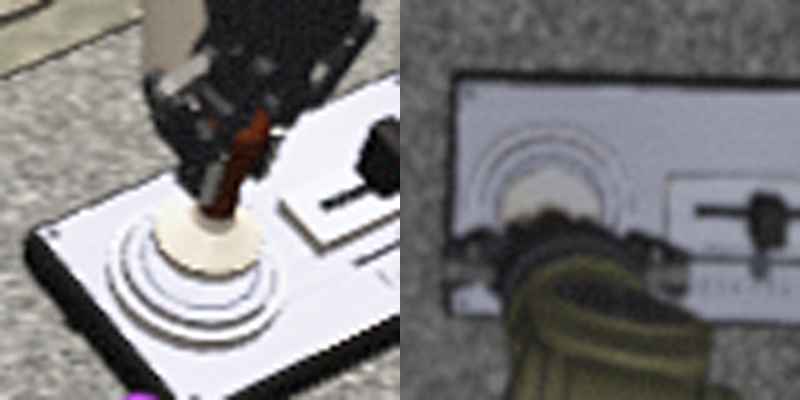

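```bash
python3 -m pendant '[[0,0,0,-1,0,3,1],[0,0,0,0,0,3,1],[0,0,0,0,0,2,1],[0,0,0,0,0,0,1],[0,0,0,0,0,0,1],[0,0,0,0,0,0,1],[0,0,0,0,0,0,1],[0,0,0,0,0,0,1],[0,0,0,0,0,0,1],[0,0,0,0,0,0,1]]'; python3 -c "
from go import *
n=np.array([-np.sin(np.radians(15)),0,np.cos(np.radians(15))])
delta(np.array([.4774,-.0713,.0764])+n*.046,yaw=-0.3,tilt=15)
s=save('scene','s14');t=save('top','t14')
o=status.observe()['tcp_pos']
ex=np.array([n[2],0,-n[0]]);ey=np.array([0,1.,0])
def circ(cam,c,r,off,r0,c0,im,f,col):
    pts=[]
    for a in np.linspace(0,2*np.pi,60):
        p=proj(cam,c+r*(np.cos(a)*ex+np.sin(a)*ey))+off;pts.append([(p[1]-c0+.5)*f-.5,(p[0]-r0+.5)*f-.5])
    cv2.polylines(im,[np.array(pts).round().astype(int)],True,col,1)
from fit import q
f=10;a=cv2.resize(s[205:265,325:385][:,:,::-1],None,fx=f,fy=f,interpolation=cv2.INTER_CUBIC)
circ('scene',o-n*.046,.029,q[12:14],205,325,a,f,(0,0,255))
circ('scene',np.array([.4774,-.0713,.0764])-n*.005,.048,q[12:14],205,325,a,f,(0,160,0))
cv2.imwrite('pics/v14.png',a)"
```

```text
t: 21.0
tcp_pos: [0.4638, -0.0717, 0.126]
ee_rot: [-0.001, 0.991, -0.002, 0.131]
contact_force: [0.1, -0.3, -4.0]
width: 0.0295
pos [ 0.4638 -0.0717  0.126 ] rotvec [-0.21 -0.   -0.  ] shift now-frame [ 0.3 -0.4  5.5] target-frame [ 0.3 -0.5  5.5] F [ 0.1 -0.3 -4. ] w 0.0295 t 21.0
```

View pics/v14.png

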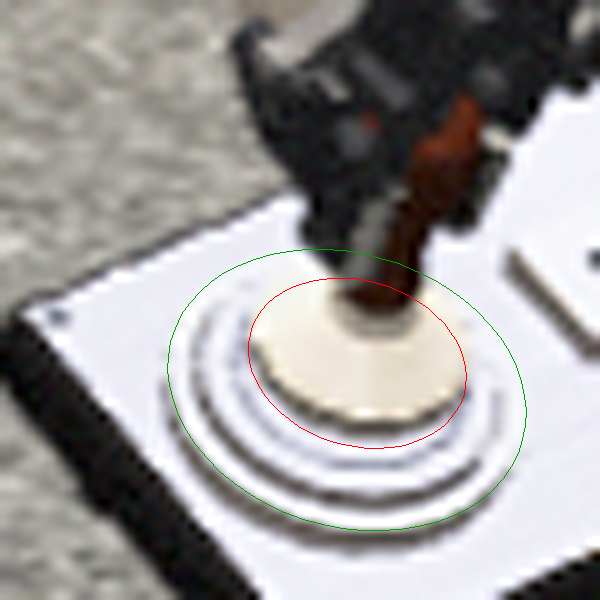

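```bash
python3 -m pendant '[[0,0,0,0,0,2,1],[0,0,0,0,0,1,1],[0,0,0,0,0,1,1],[0,0,0,0,0,1,1],[0,0,0,0,0,0,1],[0,0,0,0,0,0,1],[0,0,0,0,0,0,1],[0,0,0,0,0,0,1],[0,0,0,0,0,0,1],[0,0,0,0,0,0,1]]'; python3 -c "
from go import *
n=np.array([-np.sin(np.radians(15)),0,np.cos(np.radians(15))])
delta(np.array([.4774,-.0713,.0764])+n*.046,yaw=-0.3,tilt=15)"
```

```text
t: 22.35
tcp_pos: [0.4652, -0.0718, 0.1208]
ee_rot: [-0.001, 0.991, -0.002, 0.131]
contact_force: [-0.2, 0.4, -3.7]
width: 0.0293
pos [ 0.4652 -0.0718  0.1208] rotvec [-0.21  0.   -0.01] shift now-frame [ 0.3 -0.5  0.1] target-frame [ 0.3 -0.5  0.1] F [-0.2  0.4 -3.7] w 0.0293 t 22.35
```

```bash
python3 -m pendant '[[0,0,0,0,0,1,1],[0,0,0,0,0,1,1],[0,0,0,0,0,1,1],[0,0,0,0,0,0,1],[0,0,0,0,0,0,1],[0,0,0,0,0,0,1],[0,0,0,0,0,0,1],[0,0,0,0,0,0,1],[0,0,0,0,0,0,1],[0,0,0,0,0,0,1]]'; python3 -c "
from go import *
n=np.array([-np.sin(np.radians(15)),0,np.cos(np.radians(15))])
delta(np.array([.4774,-.0713,.0764])+n*.046,yaw=-0.3,tilt=15)"
```

```text
t: 23.6
tcp_pos: [0.4661, -0.0718, 0.1178]
ee_rot: [-0.001, 0.991, -0.002, 0.131]
contact_force: [0.6, -0.1, -3.9]
width: 0.0296
pos [ 0.4661 -0.0718  0.1178] rotvec [-0.21 -0.01 -0.  ] shift now-frame [ 0.2 -0.5 -3.1] target-frame [ 0.2 -0.5 -3.1] F [ 0.6 -0.1 -3.9] w 0.0296 t 23.6
```

```bash
python3 -m pendant '[[0,0,0,0,0,1,1],[0,0,0,0,0,1,1],[0,0,0,0,0,0,1],[0,0,0,0,0,0,1],[0,0,0,0,0,0,1],[0,0,0,0,0,0,1],[0,0,0,0,0,0,1],[0,0,0,0,0,0,1],[0,0,0,0,0,0,1],[0,0,0,0,0,0,1]]'; python3 -c "
from go import *
n=np.array([-np.sin(np.radians(15)),0,np.cos(np.radians(15))])
delta(np.array([.4774,-.0713,.0764])+n*.046,yaw=-0.3,tilt=15)
s=save('scene','s15')
cv2.imwrite('pics/v15.png',cv2.resize(s[205:265,325:385][:,:,::-1],None,fx=10,fy=10,interpolation=cv2.INTER_CUBIC))"
```

```text
t: 24.85
tcp_pos: [0.4664, -0.0717, 0.1162]
ee_rot: [-0.001, 0.991, -0.002, 0.131]
contact_force: [-1.9, 0.7, -1.2]
width: 0.0296
pos [ 0.4664 -0.0717  0.1162] rotvec [-0.2  -0.01 -0.  ] shift now-frame [ 0.3 -0.5 -4.7] target-frame [ 0.3 -0.4 -4.7] F [-1.9  0.7 -1.2] w 0.0296 t 24.85
```

View pics/v15.png

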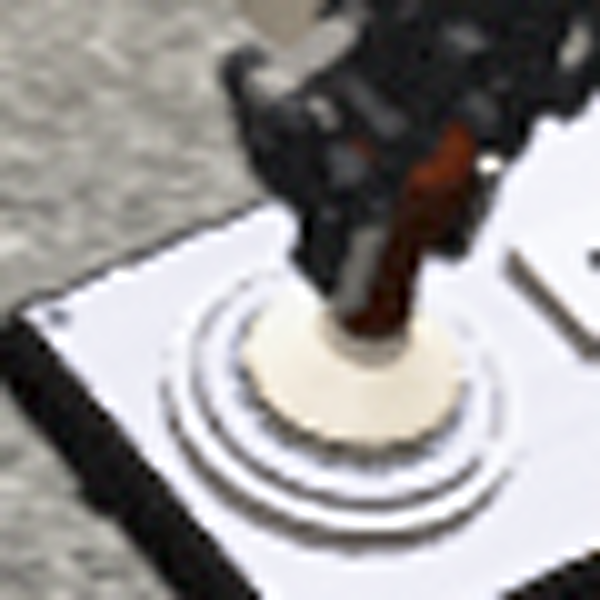

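```bash
python3 -m pendant '[[0,0,0,0,0,1,1],[0,0,0,0,0,1,1],[0,0,0,0,0,1,1],[0,0,0,0,0,0,1],[0,0,0,0,0,0,1],[0,0,0,0,0,0,1],[0,0,0,0,0,0,1],[0,0,0,0,0,0,1],[0,0,0,0,0,0,1],[0,0,0,0,0,0,1]]'; python3 -c "
from go import *
n=np.array([-np.sin(np.radians(15)),0,np.cos(np.radians(15))])
for i in range(4):
  if i: cams.get_image('scene')
  delta(np.array([.4774,-.0713,.0764])+n*.046,yaw=-0.3,tilt=15)"
```

```text
t: 26.15
tcp_pos: [0.4669, -0.0718, 0.1138]
ee_rot: [-0.001, 0.991, -0.003, 0.131]
contact_force: [-4.3, 0.2, 3.7]
width: 0.0296
pos [ 0.4669 -0.0718  0.1138] rotvec [-0.19 -0.02 -0.01] shift now-frame [ 0.5 -0.5 -7.2] target-frame [ 0.5 -0.5 -7.2] F [-4.3  0.2  3.7] w 0.0296 t 26.15
pos [ 0.4669 -0.0718  0.1138] rotvec [-0.19 -0.02 -0.01] shift now-frame [ 0.5 -0.5 -7.2] target-frame [ 0.5 -0.5 -7.2] F [-4.4  0.9  4.4] w 0.0293 t 26.2
pos [ 0.4669 -0.0718  0.1138] rotvec [-0.19 -0.02 -0.01] shift now-frame [ 0.5 -0.5 -7.2] target-frame [ 0.5 -0.5 -7.2] F [-3.9  0.3  3.4] w 0.0293 t 26.25
pos [ 0.4669 -0.0718  0.1138] rotvec [-0.19 -0.02 -0.01] shift now-frame [ 0.5 -0.5 -7.2] target-frame [ 0.5 -0.5 -7.2] F [-4.9  0.1  3.6] w 0.0294 t 26.3
```

```bash
python3 -m pendant '[[0,0,0,0,0,1,1],[0,0,0,0,0,0,1],[0,0,0,0,0,0,1],[0,0,0,0,0,0,1],[0,0,0,0,0,0,1],[0,0,0,0,0,0,1],[0,0,0,0,0,0,1],[0,0,0,0,0,0,1],[0,0,0,0,0,0,1],[0,0,0,0,0,0,1]]'; python3 -c "
from go import *
n=np.array([-np.sin(np.radians(15)),0,np.cos(np.radians(15))])
for i in range(4):
  if i: cams.get_image('scene')
  F=status.observe()['contact_force'];print(((F-[0.1,0,-3.95])@n).round(2))
delta(np.array([.4774,-.0713,.0764])+n*.046,yaw=-0.3,tilt=15)
s=save('scene','s16');t=save('top','t16')
a=cv2.resize(s[195:275,320:420][:,:,::-1],None,fx=4,fy=4,interpolation=cv2.INTER_CUBIC);b=cv2.resize(t[210:290,340:440][:,:,::-1],None,fx=4,fy=4,interpolation=cv2.INTER_CUBIC)
cv2.imwrite('pics/v16.png',np.hstack([a,b]))
cv2.imwrite('pics/v16b.png',cv2.resize(s[205:265,325:385][:,:,::-1],None,fx=10,fy=10,interpolation=cv2.INTER_CUBIC))"
```

```text
t: 27.55
tcp_pos: [0.4671, -0.0718, 0.113]
ee_rot: [-0.001, 0.991, -0.002, 0.131]
contact_force: [-4.2, -0.1, 4.1]
width: 0.0297
8.86
9.65
8.99
9.58
pos [ 0.4671 -0.0718  0.113 ] rotvec [-0.19 -0.02 -0.01] shift now-frame [ 0.5 -0.5 -8. ] target-frame [ 0.5 -0.5 -8. ] F [-4.3  0.1  4.8] w 0.0293 t 27.7
```

View pics/v16.png

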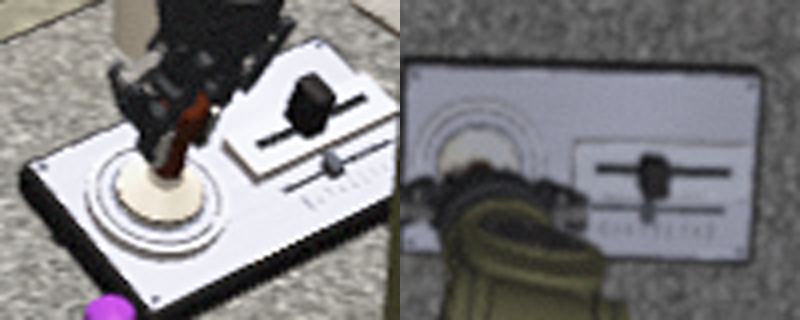

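View pics/v16b.png

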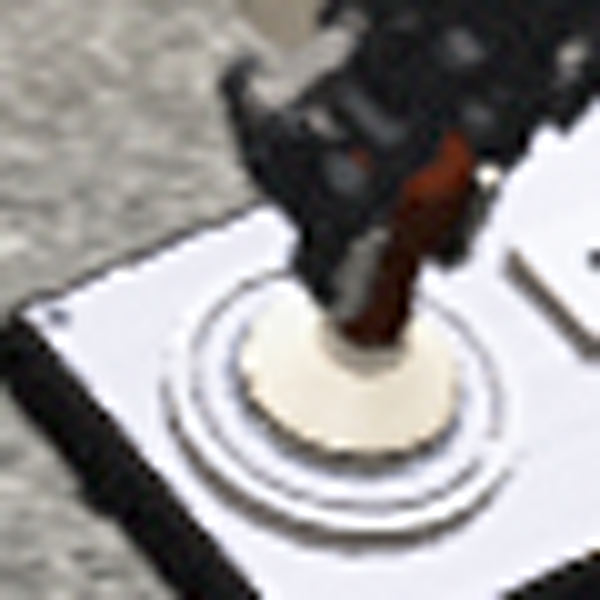

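```bash
python3 -c "
from h import *
from fit import q
n=np.array([-np.sin(np.radians(15)),0,np.cos(np.radians(15))])
ex=np.array([n[2],0,-n[0]]);ey=np.array([0,1.,0])
C=np.array([.4774,-.0713,.0764])-n*.005
def circ(c,r):
    return np.array([(lambda p:((p[1]-325+.5)*10-.5,(p[0]-205+.5)*10-.5))(proj('scene',c+r*(np.cos(a)*ex+np.sin(a)*ey))+q[12:14]) for a in np.linspace(0,2*np.pi,180)])
im=cv2.imread('pics/v16b.png')
for c,r in((C,.042),(C,.048),(C,.029),(C+.005*ex,.029),(C-.005*ex,.029),(C+.005*ey,.029)):
    k=circ(c,r);print(r,k.min(0).round(),k.max(0).round())
for c,r,col in((C,.042,(0,160,0)),(C,.048,(0,160,0)),(C,.029,(0,0,255)),(C+.005*ex,.029,(255,0,0))):
    cv2.polylines(im,[circ(c,r).round().astype(int)],True,col,1)
cv2.imwrite('pics/v17.png',im)"
```

```text
0.042 [190. 266.] [504. 512.]
0.048 [167. 249.] [526. 531.]
0.029 [239. 303.] [455. 473.]
0.029 [227. 290.] [444. 460.]
0.029 [250. 315.] [467. 486.]
0.029 [224. 310.] [441. 480.]
```

View pics/v17.png

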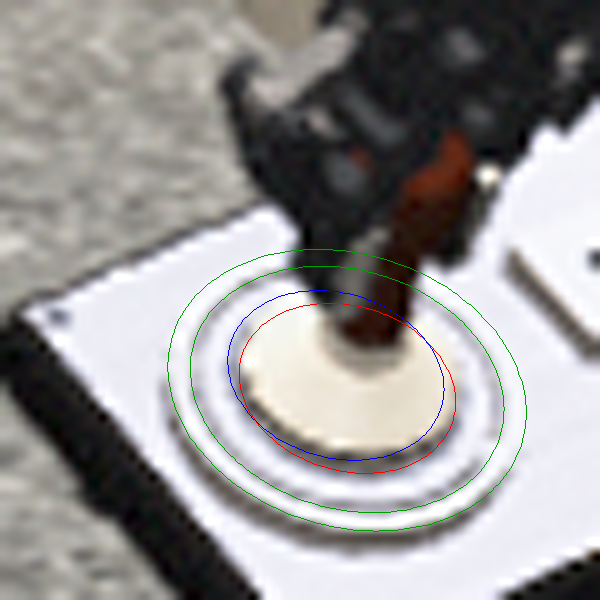

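```bash
python3 -c "
from h import *
print(job.finish_job()); print(status.observe()['contact_force'],status.observe()['t'])"
```

```text
the job is handed in; nothing more can be done
None
the job is handed in; nothing more can be done
```

I carried out every step and handed the job in at about 28 s, still holding the tamper pressed on the plate. No verdict was reported.

**What I did**
- I gripped the slider and slid it about 33 mm left, in line with the pointer. It overshot by about 5 mm, so I moved it back before releasing it.
- I picked up the brown wooden tamper and left the purple look-alikes alone.
- I tilted it 15° and pressed its foot onto the plate in small steps.

**Last checks**
- **Grip and pointer:** they agree within about 2 mm in both cameras. The pointer showed no sign of having moved.
- **Press force:** about 9 to 9.6 N square to the plate, which at 2 N per mm is about 4.6 mm pressed in. The picture shows the plate level with the rim.
- **Centring and angle:** the foot is about 2 mm off centre in the picture, and the tool is within 0.2° of square to the plate's nominal slope. I did not measure the tamper's own tilt in the fingers; it looked flush.
- **Hold:** the fingers stayed 29 mm apart on the handle and the arm was not moving.
- **Cups, mug and basket:** I never touched them knowingly, but I did not measure their positions again at the end.

**What disagreed**
- The plate was first touched about 3 to 4 mm lower than the cameras had predicted, so I relied on the measured force for the final depth.
- On the way to the tamper, the last joint reached its limit, so I grasped the round handle at a 22° turn instead.

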